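# Fit the rear cap to a lamp housing

## Task

Take the black cap with the green grip bar from the blue tray and fit it into the light grey collar of the lamp housing: find by feel where its three lugs drop into the collar's slots, press it down gently against the spring, twist it about a quarter turn clockwise and let it spring up so that it clicks locked, then let go. Never force it (keep under 30 N on the housing) and leave the other things on the bench and in the tray where they are.

Things in the scene. Friction and masses are not known exactly. Their poses are not given: they have to be found in the camera images.
- cap: The cap to fit: black, round, loose, about 75 g, standing upright in the tray at any yaw. Origin: centre of its underside, z up, x along the grip bar. Upwards from the origin: round boss 51 mm across from 0 to 24 mm (foot tapered to 41 mm over the lowest 6 mm), three lugs at 8 to 13 mm, flange 72 mm across at 24 to 28 mm, green bar at 28 to 54 mm.
- cap_bar (a point): Middle of the cap's green grip bar (52 mm long along the cap's x, 14 mm thick, 26 mm high), on the cap's axis, 41 mm above the cap's origin. Axes as the cap's.
- cap_lug (a point): Middle of the cap's lug under the bar's +x end, 27 mm from the axis. Three equal lugs stick out of the boss at 0, 120 and 240 deg from the cap's +x, each 10 mm wide, reaching 32 mm from the axis, 8 to 13 mm above the cap's underside; a white mark on top of the flange shows each.
- nest: Aluminium nest plate fixed on the bench, 170 x 170 x 16 mm, four blue posts (54 mm high) at its corners; origin: centre of its underside, z up. In it a black lamp housing (116 mm across) with a light grey upright collar in its middle, 81 mm across outside. The housing is held firmly but sits, differently each time and unreported, up to 3 mm higher or lower and turned by up to 17 deg either way.
- mouth (a point): On the collar's axis at the nominal height of its top, 85 mm above the bench (true top up to 3 mm off). Axes as the nest's. Bore 55 mm across. Three slots for the lugs, nominally at 0, 120, 240 deg from +x but turned up to 17 deg with the housing; about 4 deg to spare either side of a lug. Off the slots the lugs rest on the collar's top, the cap's origin 8 mm below it.
- lip (a point): On the collar's axis, 6 mm below mouth: underside of the inner lip, nominally. The lip runs clockwise (from above) from each slot. The lugs pass under it when the cap's origin is 19 mm or more below the collar's true top. A solid stop ends the twist about 79 deg clockwise of the slot's middle.
- pocket (a point): On the collar's axis, 3 mm below mouth: nominal roof of the pockets in the lip's underside, 3 mm deep, which the lugs reach from about 67 deg of twist to the stop. Easing off the pressing lets the spring lift the lugs into them (the click). Locked, the cap cannot turn or come off, its origin is 16 mm below the collar's true top, its flange 8 mm above.
- seal_plate (a joint): Orange spring plate (48 mm across) down in the collar, which the cap's underside presses: 0 = up and free, its face 12 mm below the collar's true top; metres, grows as pressed down; 1.2 N per mm, hard stop at 11 mm (pressing on soon passes 30 N). 7 mm or more (8.5 N; best 8 to 10 mm) while the lugs run under the lip, 4 mm when the cap is locked.
- tray: Blue open parts tray fixed on the bench, 220 x 190 mm, 35 mm high, walls 4 mm, floor 4 mm thick; origin at the centre of its underside.
- vent_cap: Another cap in the tray, light grey with an orange grip bar, same outer size but no lugs: leave it where it is. Origin: centre of its underside, x along the bar.
- plug: Small white and black connector plug lying in the tray, 41 x 22 x 16 mm: leave it.
- screwdriver: Red-handled screwdriver lying on the bench between nest and tray: leave it.
- wrench: Steel wrench lying on the bench: leave it.
- bracket: Small black moulded bracket on the bench, 70 x 30 x 35 mm: leave it.

How it is judged:
By the outcome, as a careful person would: the job done as asked, in the order asked, and still so for the second after the job is handed in, with the robot touching nothing.
It also fails if it takes over 72 s, if anything falls off the work surface, if the arm or the gripper's body presses on something with over 40 N, if the wrist force passes 120 N, or if a joint passes its speed limit or range.

## Robot

A 6-joint arm with a two-finger parallel gripper is mounted at the origin on the work surface. World frame = base frame: x ahead of the robot, y to its left, z up, the work surface at z = 0. Lengths are in m, angles in rad, forces in N, time in s.
With the tool pointing down it reaches from about 0.35 to 0.775 m from the base axis. Payload 5.5 kg.
Tool frame: the origin (TCP) lies between the finger pads; the fingertips stand 19 mm ahead of it and the grasp point (between the pads) is the TCP; z points along the fingers, y is the direction in which the jaws open and shut (so a half turn about z gives the same grasp; the last joint's range is limited). The gripper opens to 85 mm and grips with 20 to 120 N. Pads are 22 mm wide; open, the fingers measure 114 mm over their backs; the gripper's body (76 mm by 85 mm) begins 54 mm behind the grasp point. The pads swing forward as they close: fully open they stand 13 mm farther back than shut.
Start: joints at [1.042, 0.313, 0.046, 1.304, 0, 1.431], TCP at [0.218, 0.532, 0.25] pointing down, gripper open.
Joint ranges: [-2.76, 2.76], [-0.86, 1.69], [-1.03, 1.26], [-2.2, 2.34], [-1.47, 1.5], [-3.14, 3.14]. Speed limits (rad/s): [2.57, 2.57, 3.14, 3.14, 3.14, 3.14].

## Interface

Orientations are given as a unit quaternion [w, x, y, z].
In Python, from workcell import get_state, cams, workorder gives the robot as it stands.
- The arm moves only by the tool play_rows, never from a script. Its argument "series" is text: rows parted by semicolons, each of 7 numbers parted by spaces: the opening in per cent of the stroke, from 0 (shut) to 100 (fully open), then the shift along the tool's x, y, z in cm, then the turn, a rotation vector about the tool's x, y, z in degrees. A call has 1 to 12 rows; each row shifts and turns the commanded pose from where the row before left it, along the tool's axes as they then stand; what a row does not reach is not made up. A row lasts 1/8 s, in which the tool goes at most 62.5 mm and 10.7 degrees, less where a joint would pass 70% of its speed; a pose out of reach is approached as far as the arm can. A call with a gripper value outside its range is refused whole. The fingers move at their own pace and stop on an object; "newtons" is the grip in N (left out, the last holds). Time passes only in rows, so rows that do not move let the fingers close. It gives the time, the measured TCP pose, the force and the opening at its end, in the units of the state.
- get_state(): the state, without advancing time (a new reading comes with each control period).
- cams.read_camera(name): name is "scene" or "top" or "wrist"; returns the picture (480x640x3 uint8, red, green, blue); there is no depth.
- cams.get_calibration(name): a dict with "fx", "fy", "cx", "cy" (pixels), "rvec" (rotation vector, rad) and "tvec" (3), from world to camera coordinates, as OpenCV has them. Camera axes: x right, y down, z forward; pixel columns grow to the right and rows downward; lengths in m; the calibration is good to about 2 mm. The wrist camera is an equidistant fisheye: a pixel r from the principal point sees the ray r / f radians off the axis. A picture is of the moment at which its call begins: read the wrist's pose just before it. get_calibration takes no time and is no camera call; for the wrist camera it gives the pose at the moment of the call.
- workorder.hand_in(): hands the job in, once; it reports no verdict.
The state is a dict: "clock": time; "joint_pos": joint angles; "qvel": joint speeds; "tau": joint torques, N m; "tcp_pos": TCP position; "orientation": TCP orientation; "wrist_force": force on the tool from outside, world axes, zero at the start; "ft_torque": the same for the moment, N m; "finger_gap": finger opening in m.
Only numpy, scipy, OpenCV 4.12 (cv2) and the standard library are available. Lean on these libraries where they do the work, as an engineer would, in place of code of your own. Each camera call takes 0.05 s, during which the arm holds its last target.

## Working session

There is one attempt and no reset: what is moved stays moved. The work goes in short steps, Python scripts to look and compute and a tool call to move; the robot and the scene stay as the last step left them, time stands still between calls to the robot, and variables do not carry over. Pictures are saved under pics/ and viewed, and the job is handed in when it is done.

Besides the shell and the picture viewer there is one more tool, called after ">>>" by a JSON object that holds its "fn" and its "kwargs", one argument or row to a line. play_rows: Moves the arm, as the interface text tells. Its arguments: {"type":"object","properties":{"series":{"type":"string"},"newtons":{"type":"number"}},"required":["series"]}

```bash
ls; mkdir -p pics; python3 - <<'E'
from workcell import get_state, cams, workorder
import cv2
print(get_state())
for n in ["scene","top","wrist"]:
    print(n,cams.get_calibration(n))
    cv2.imwrite(f"pics/{n}0.png",cams.read_camera(n)[:,:,::-1])
E
```

```text
pics
{'clock': 0.0, 'joint_pos': array([ 1.04238234e+00,  3.13960581e-01,  4.49730492e-02,  1.30362797e+00,
       -1.51054286e-05,  1.43120860e+00]), 'qvel': array([-1.24209564e-03,  1.06806546e-04, -6.89458458e-04,  3.26677604e-04,
        6.20790633e-06, -4.59779136e-06]), 'tau': array([-1.76248395e-03, -4.80630898e+01,  2.98531419e+01,  1.93475210e-02,
       -1.65305073e-04,  3.12825392e-06]), 'tcp_pos': array([0.21773963, 0.53164691, 0.24942909]), 'orientation': array([-2.91050089e-04,  1.93190671e-01,  9.81160811e-01, -8.61796800e-04]), 'wrist_force': array([-0.00890454, -0.60203158, -0.10876049]), 'ft_torque': array([-0.05483593,  0.02915281,  0.00989563]), 'finger_gap': 0.08526948091891869}
scene {'fx': 473.5378279737343, 'fy': 473.5378279737343, 'cx': 319.4671945305836, 'cy': 236.9335192196441, 'rvec': array([ 0.96884344,  2.35888739, -1.12885173]), 'tvec': array([ 0.38544013, -0.15372577,  1.3088851 ])}
top {'fx': 434.1743463252624, 'fy': 434.1743463252624, 'cx': 332.46898818291504, 'cy': 241.03415624774, 'rvec': array([ 2.16174249, -2.12008368,  0.2253959 ]), 'tvec': array([-0.01646662,  0.54272391,  0.84410073])}
wrist {'fx': 371.64829954431775, 'fy': 371.64829954431775, 'cx': 318.22753116503037, 'cy': 237.36228213612986, 'rvec': array([-2.36580854, -1.59029337, -0.26681599]), 'tvec': array([-0.57401266, -0.04525801,  0.38098819])}
```

View pics/scene0.png

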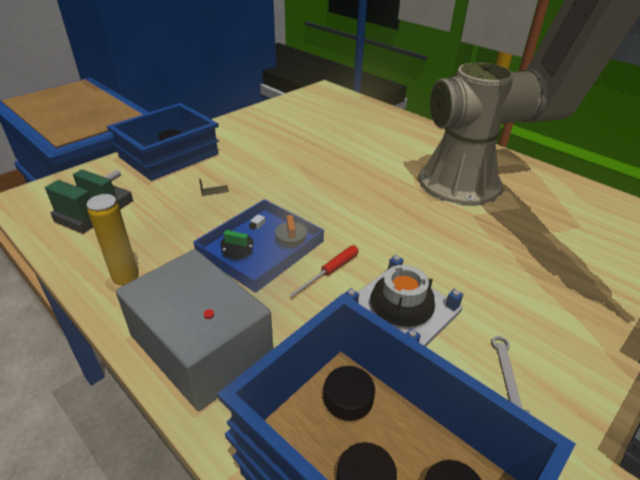

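View pics/top0.png

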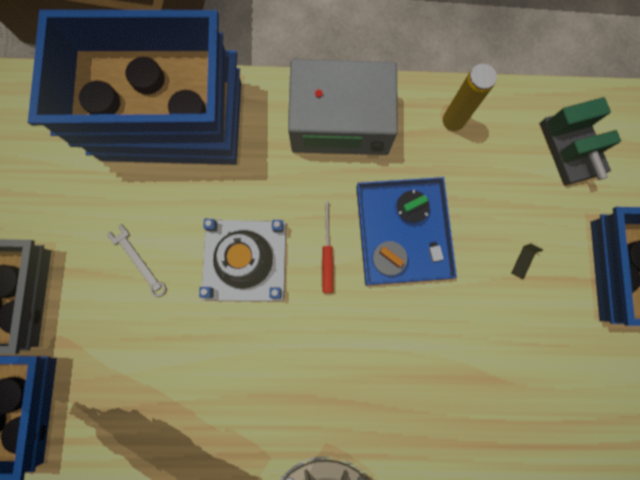

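View pics/wrist0.png

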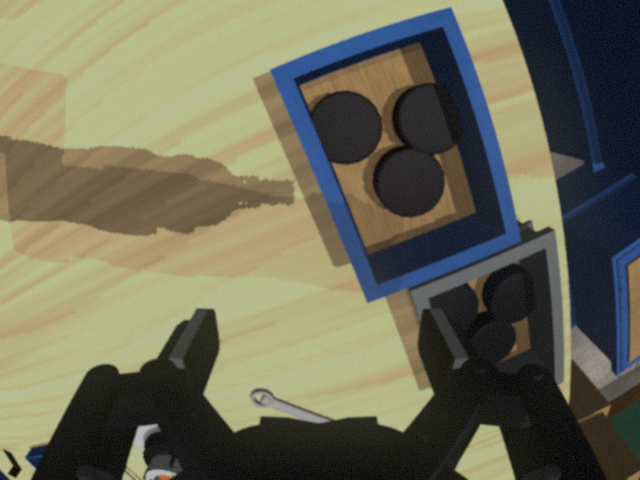

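```bash
python3 - <<'E'
import cv2
im=cv2.imread("pics/top0.png")
a=cv2.resize(im[170:290,350:460],None,fx=5,fy=5,interpolation=cv2.INTER_CUBIC)
b=cv2.resize(im[210:310,195:295],None,fx=6,fy=6,interpolation=cv2.INTER_CUBIC)
cv2.imwrite("pics/a.png",a);cv2.imwrite("pics/b.png",b)
s=cv2.imread("pics/scene0.png")
cv2.imwrite("pics/c.png",cv2.resize(s[190:350,190:470],None,fx=2.8,fy=2.8,interpolation=cv2.INTER_CUBIC))
E
```

```text
(no output)
```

View pics/a.png

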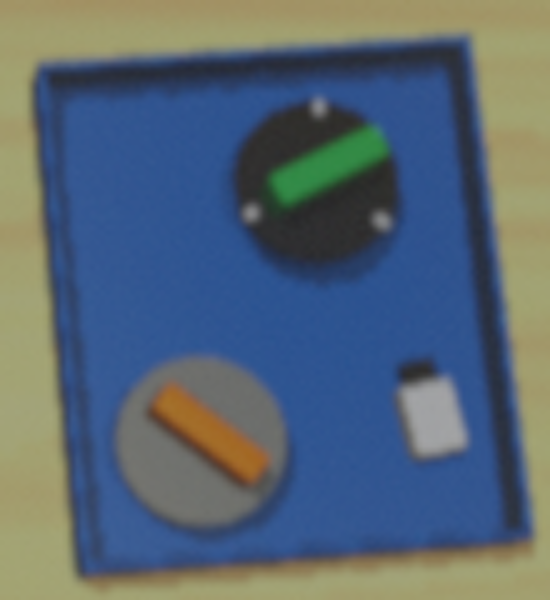

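View pics/b.png

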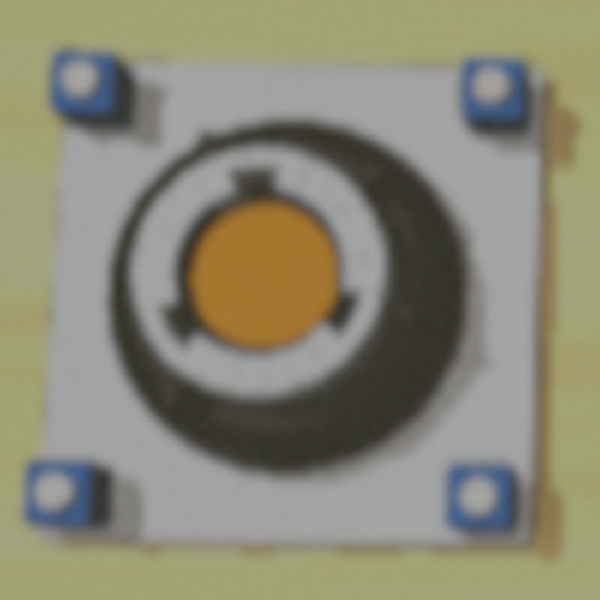

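View pics/c.png

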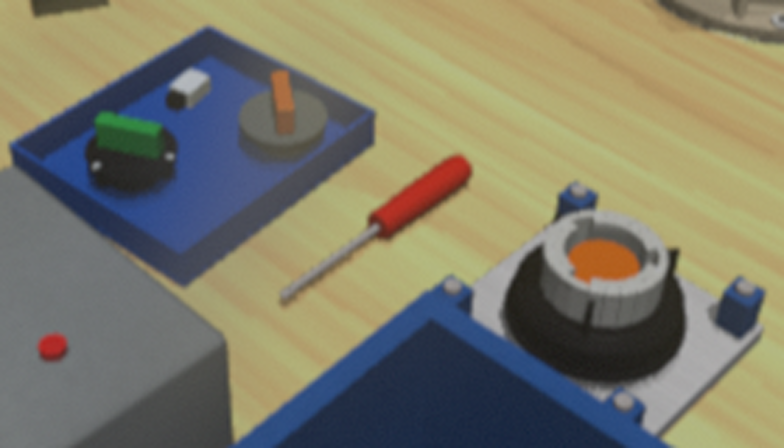

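```bash
cat > h.py <<'E'
import numpy as np, cv2
from workcell import get_state, cams, workorder
def ray(c,z,cal):
    K=np.array([[cal['fx'],0,cal['cx']],[0,cal['fy'],cal['cy']],[0,0,1]])
    R=cv2.Rodrigues(cal['rvec'])[0]; o=-R.T@cal['tvec']
    d=R.T@np.linalg.solve(K,[c[0],c[1],1.]); return o+d*(z-o[2])/d[2]
def proj(P,cal):
    K=np.array([[cal['fx'],0,cal['cx']],[0,cal['fy'],cal['cy']],[0,0,1]])
    return cv2.projectPoints(np.float64(P).reshape(-1,3),cal['rvec'],cal['tvec'],K,None)[0].reshape(-1,2)
E
python3 - <<'E'
from h import *
t=cams.get_calibration("top"); s=cams.get_calibration("scene")
A=lambda x,y:(350+(x+.5)/5-.5,170+(y+.5)/5-.5)
B=lambda x,y:(195+(x+.5)/6-.5,210+(y+.5)/6-.5)
S=lambda x,y:(190+(x+.5)/2.8-.5,190+(y+.5)/2.8-.5)
p=lambda n,v:print(n,np.round(v,4))
def ang(c,q): return np.degrees(np.arctan2(q[1]-c[1],q[0]-c[0]))
m=[ray(A(*q),.032,t) for q in [(318,107),(251,213),(381,220)]]
for q in m:p("mark",q)
c=np.mean(m,0);p("cap c marks",c); p("flange",ray(A(316,182),.032,t))
for q in m: print(ang(c,q),np.linalg.norm(q-c))
e=[ray(A(*q),.058,t) for q in [(277,193),(384,137)]]; p("bar ends",e); p("bar mid",np.mean(e,0)); print(ang(e[1],e[0]), np.linalg.norm(e[0]-e[1]))
k=[ray(B(*q),.085,t) for q in [(254,180),(182,322),(345,313)]]
kc=ray(B(259,270),.085,t)
p("collar",kc);p("slots mean",np.mean(k,0))
for q in k: print(ang(kc,q),ang(np.mean(k,0),q),np.linalg.norm(q-kc))
f=[ray(B(*q),.054,t) for q in [(80,80),(490,85),(478,497),(53,492)]]
for q in f:p("post",q)
p("postmean",np.mean(f,0)); print(ang(f[3],f[0]),ang(f[2],f[1]),ang(f[1],f[0]))
p("tray",[ray(A(*q),.035,t)[:2] for q in [(40,65),(465,40),(530,540),(83,575)]])
v=ray(A(203,443),.032,t);p("vent",v)
p("scene collar",ray(S(604,252),.085,s))
p("scene posts",np.mean([ray(S(*q),.054,s) for q in [(578,190),(745,288),(625,402),(453,287)]],0))
E
```

```text
mark [ 0.6595 -0.1786  0.032 ]
mark [ 0.6118 -0.149   0.032 ]
mark [ 0.6101 -0.2049  0.032 ]
cap c marks [ 0.6271 -0.1775  0.032 ]
flange [ 0.6261 -0.1772  0.032 ]
-1.9509975090036273 0.03241201776887581
118.33400157844345 0.03233050716204238
-121.9341602942574 0.03223179239265771
bar ends [[ 0.6139 -0.1551  0.058 ]
 [ 0.6392 -0.2004  0.058 ]]
bar mid [ 0.6266 -0.1777  0.058 ]
119.13662762289178 0.051851857189176814
collar [0.5055 0.1793 0.085 ]
slots mean [0.505  0.1788 0.085 ]
6.281204438125187 7.075348858755178 0.029827655344723314
126.34166084701795 125.1141063793557 0.02952512757705045
-115.3399855341783 -114.9734891608434 0.031489881743807374
post [0.5739 0.2493 0.054 ]
post [0.5755 0.1102 0.054 ]
post [0.4353 0.1086 0.054 ]
post [0.4344 0.2487 0.054 ]
postmean [0.5048 0.1792 0.054 ]
0.2215059029690541 0.6442296456768858 90.64037248394652
tray [[ 0.6742 -0.0582]
 [ 0.6904 -0.2425]
 [ 0.474  -0.2635]
 [ 0.456  -0.0773]]
vent [ 0.5123 -0.1278  0.032 ]
scene collar [0.5071 0.1808 0.085 ]
scene posts [0.5076 0.1824 0.054 ]
```

>>> {"fn": "play_rows", "kwargs": {
  "series": "50 0 0 0 0 0 9.85; 50 0 0 0 0 0 9.85; 50 0 0 0 0 0 9.85; 50 0 0 0 0 0 9.85; 50 -5.5 0.15 0 0 0 0; 50 -5.5 0.15 0 0 0 0; 50 -5.5 0.15 0 0 0 0; 50 -5.5 0.15 0 0 0 0; 50 -5.5 0.15 0 0 0 0; 50 -5.5 0.15 0 0 0 0; 50 -5.5 0.15 0 0 0 0; 50 -5.5 0.15 0 0 0 0",
  "newtons": 40
}}

```text
clock: 1.65
tcp_pos: [0.4379, 0.1488, 0.2502]
orientation: [0.0, 0.513, 0.859, 0.0]
wrist_force: [0.9, 0.7, 0.5]
finger_gap: 0.043
```

>>> {"fn": "play_rows", "kwargs": {
  "series": "50 -5.38 0.16 0 0 0 0; 50 -5.38 0.16 0 0 0 0; 50 -5.38 0.16 0 0 0 0; 50 -5.38 0.16 0 0 0 0; 50 -5.38 0.16 0 0 0 0; 50 -5.38 0.16 0 0 0 0; 50 -5.38 0.16 0 0 0 0; 50 0 0 5 0 0 0; 50 0 0 5 0 0 0; 50 0 0 0 0 0 0"
}}

```text
clock: 2.9
tcp_pos: [0.6223, -0.1745, 0.1452]
orientation: [-0.005, 0.513, 0.858, -0.001]
wrist_force: [-0.1, 0.2, 0.5]
finger_gap: 0.0427
```

```bash
python3 - <<'E'
from h import *
s=get_state();print(s['clock'],s['tcp_pos'],s['orientation'],s['wrist_force'])
cal=cams.get_calibration("wrist");im=cams.read_camera("wrist")
cv2.imwrite("pics/w1.png",im[:,:,::-1])
R=cv2.Rodrigues(cal['rvec'])[0]
def pj(P):
    q=R@P+cal['tvec']; th=np.arctan2(np.hypot(q[0],q[1]),q[2]); u=q[:2]/np.hypot(q[0],q[1])
    return cal['fx']*th*u+[cal['cx'],cal['cy']]
c=np.array([.6265,-.1775]);a=np.radians(118.3);d=np.array([np.cos(a),np.sin(a)])
for k in (26,-26): print(pj(np.r_[c+d*k/1e3,.058]))
n=np.array([-d[1],d[0]])
for k in range(3):
  b=a+k*2.0944; print('mark',pj(np.r_[c+.0323*np.array([np.cos(b),np.sin(b)]),.032]))
E
```

```text
2.9 [ 0.62234662 -0.17453743  0.1452229 ] [-5.26872681e-03  5.12796649e-01  8.58493642e-01 -7.10198956e-04] [-0.07530384  0.22525226  0.48131199]
[321.41327883 220.02665425]
[321.05019408 297.87071142]
mark [321.36357146 199.87958441]
mark [281.11889677 267.63450111]
mark [361.01884862 267.89735869]
```

View pics/w1.png

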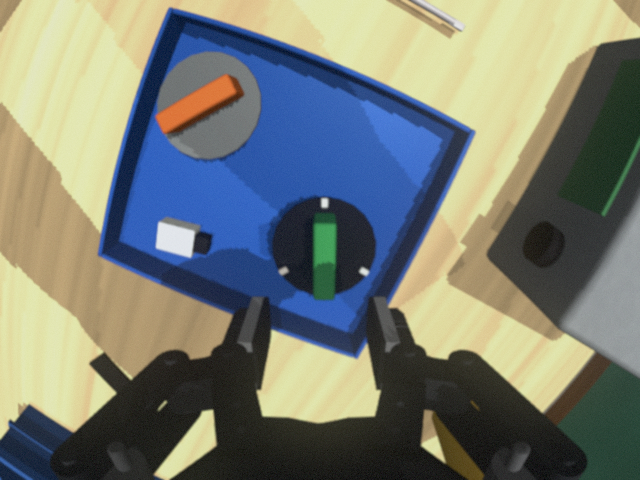

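>>> {"fn": "play_rows", "kwargs": {
  "series": "50 0 0 0 0 0 0; 50 0 0 0 0 0 0; 50 0 0 0 0 0 0"
}}

```text
clock: 3.32
tcp_pos: [0.6267, -0.1759, 0.1522]
orientation: [0.001, 0.513, 0.859, 0.0]
wrist_force: [0.3, -0.9, -0.2]
finger_gap: 0.0425
```

```bash
cat >> h.py <<'E'
def fpj(P,cal):
    R=cv2.Rodrigues(cal['rvec'])[0]
    q=R@np.asarray(P)+cal['tvec']; th=np.arctan2(np.hypot(q[0],q[1]),q[2]); u=q[:2]/np.hypot(q[0],q[1])
    return cal['fx']*th*u+[cal['cx'],cal['cy']]
def fray(c,z,cal):
    R=cv2.Rodrigues(cal['rvec'])[0]; o=-R.T@cal['tvec']
    v=(np.array(c)-[cal['cx'],cal['cy']]); r=np.hypot(*v); th=r/cal['fx']
    d=R.T@np.r_[np.sin(th)*v/r,np.cos(th)]; return o+d*(z-o[2])/d[2]
E
python3 - <<'E'
from h import *
s=get_state();print(s['clock'],s['tcp_pos'],s['orientation'],s['wrist_force'])
cal=cams.get_calibration("wrist");im=cams.read_camera("wrist")
import pickle; pickle.dump(cal,open("w2.pkl","wb"))
cv2.imwrite("pics/w2.png",cv2.resize(im[180:310,250:400,::-1],None,fx=5,fy=4.6,interpolation=cv2.INTER_CUBIC))
R=cv2.Rodrigues(cal['rvec'])[0];print(-R.T@cal['tvec'],R)
E
```

```text
3.325 [ 0.62673691 -0.17590479  0.1521585 ] [1.49660827e-03 5.12518720e-01 8.58674707e-01 2.62294812e-04] [ 0.30292172 -0.88820986 -0.16609279]
[ 0.58743319 -0.10200409  0.27618442] [[ 0.87950426  0.47588431  0.00252783]
 [ 0.44833827 -0.83035292  0.33091814]
 [ 0.15957774 -0.28991059 -0.94365608]]
```

View pics/w2.png

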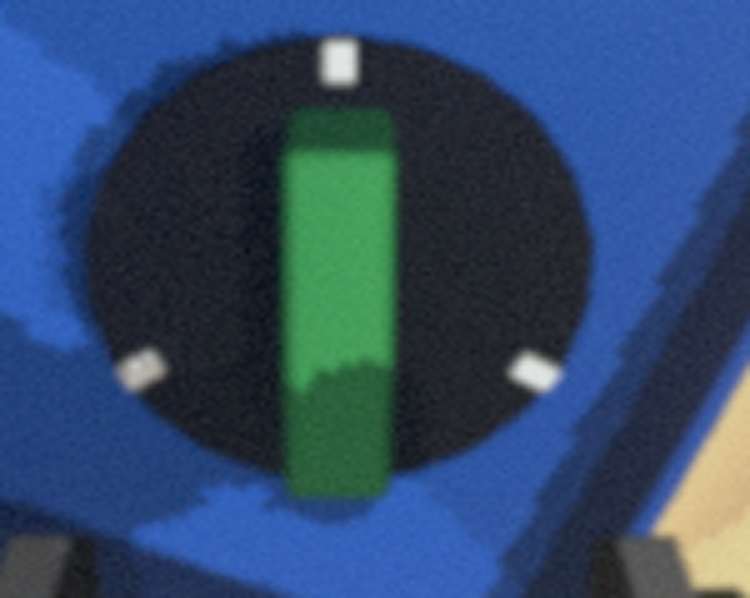

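```bash
python3 - <<'E'
from h import *
import pickle; cal=pickle.load(open("w2.pkl","rb"))
A=lambda x,y:(250+(x+.5)/5-.5,180+(y+.5)/4.6-.5)
e=[fray(A(*q),.058,cal) for q in [(341,152),(338,497)]]
m=[fray(A(*q),.032,cal) for q in [(340,62),(142,370),(535,371)]]
print(np.mean(e,0),np.linalg.norm(e[0]-e[1]),np.degrees(np.arctan2(*(e[0]-e[1])[1::-1])))
c=np.mean(m,0);print(c,[np.linalg.norm(q-c) for q in m],[np.degrees(np.arctan2(*(q-c)[1::-1])) for q in m])
E
```

```text
[ 0.62845971 -0.17765131  0.058     ] 0.050974436373406075 117.95041848676503
[ 0.62870015 -0.17818991  0.032     ] [np.float64(0.03251579605649409), np.float64(0.032483199888798935), np.float64(0.03245858450171576)] [np.float64(118.14020385433027), np.float64(-121.7765007523849), np.float64(-1.8679992789702362)]
```

>>> {"fn": "play_rows", "kwargs": {
  "series": "50 -0.05 0.08 3 0 0 0; 50 0 0 3 0 0 0; 50 0 0 2 0 0 0; 50 0 0 1 0 0 0; 50 0 0 0.6 0 0 0; 50 0 0 0 0 0 0; 50 0 0 0 0 0 0"
}}

```text
clock: 4.25
tcp_pos: [0.6274, -0.176, 0.0552]
orientation: [0.001, 0.513, 0.859, 0.0]
wrist_force: [0.7, -1.1, 0.3]
finger_gap: 0.0429
```

```bash
python3 - <<'E'
from h import *
s=get_state();print(s['clock'],s['tcp_pos'],s['orientation'],s['wrist_force'])
im=cams.read_camera("wrist")
cv2.imwrite("pics/w3.png",im[:,:,::-1])
E
```

```text
4.25 [ 0.62741256 -0.17598799  0.05523058] [7.60868405e-04 5.12595155e-01 8.58630072e-01 1.66287466e-04] [ 0.70985198 -1.07327216  0.32942988]
```

View pics/w3.png

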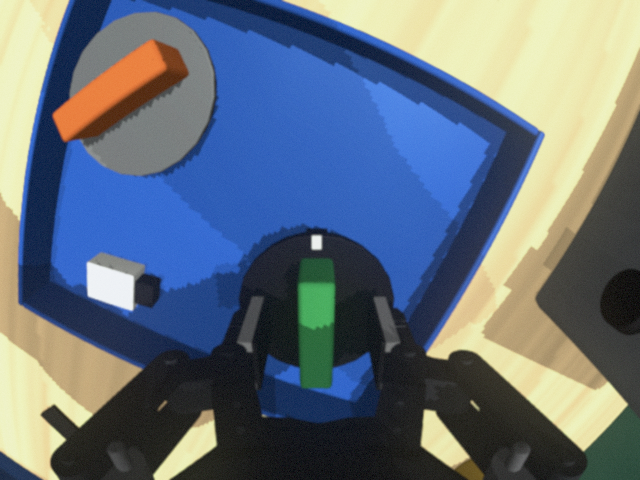

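>>> {"fn": "play_rows", "kwargs": {
  "series": "30 0 0 0 0 0 0; 20 0 0 0 0 0 0; 10 0 0 0 0 0 0; 0 0 0 0 0 0 0; 0 0 0 0 0 0 0; 0 0 0 0 0 0 0; 0 0 0 0 0 0 0",
  "newtons": 60
}}

```text
clock: 5.18
tcp_pos: [0.627, -0.1759, 0.0546]
orientation: [0.0, 0.513, 0.859, 0.0]
wrist_force: [-0.0, -0.8, 4.1]
finger_gap: 0.013
```

>>> {"fn": "play_rows", "kwargs": {
  "series": "0 0 0 -1 0 0 0; 0 0 0 -2 0 0 0; 0 0 0 -4 0 0 0; 0 0 0 -5 0 0 0; 0 0 0 -4.5 0 0 0; 0 0 0 0 0 0 0; 0 0 0 0 0 0 0"
}}

```text
clock: 6.05
tcp_pos: [0.6265, -0.1756, 0.2188]
orientation: [-0.0, 0.513, 0.859, 0.0]
wrist_force: [-0.4, -0.2, -0.7]
finger_gap: 0.0127
```

```bash
python3 - <<'E'
from h import *
import pickle
s=get_state();print(s['clock'],s['tcp_pos'],s['orientation'],s['wrist_force'],s['ft_torque'])
cal=cams.get_calibration("wrist");pickle.dump(cal,open("w4.pkl","wb"))
im=cams.read_camera("wrist")
cv2.imwrite("pics/w4.png",cv2.resize(im[200:440,200:440,::-1],None,fx=2.5,fy=2.5,interpolation=cv2.INTER_CUBIC))
E
```

```text
6.05 [ 0.62650506 -0.17558511  0.21878165] [-3.61036242e-04  5.12575540e-01  8.58642059e-01  2.63464551e-05] [-0.41390803 -0.22990227 -0.70826103] [ 0.00766924 -0.02522521 -0.02229707]
```

View pics/w4.png

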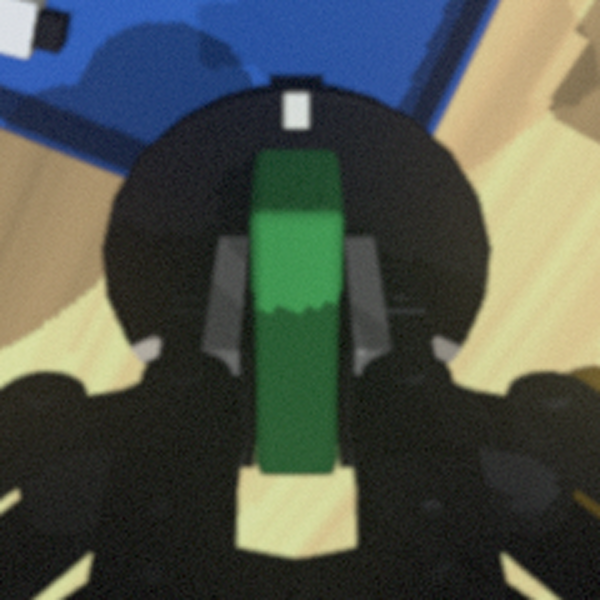

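```bash
python3 - <<'E'
from h import *
import pickle; cal=pickle.load(open("w4.pkl","rb"))
A=lambda x,y:(200+(x+.5)/2.5-.5,200+(y+.5)/2.5-.5)
T=np.array([.6265,-.1756,.2188]);a=np.radians(118.3);X=np.array([np.cos(a),np.sin(a)]);Y=np.array([np.sin(a),-np.cos(a)])
for q,z in [((297,212),.0034),((297,472),.0034),((297,110),-.0226),((147,349),-.0226),((446,348),-.0226)]:
    p=fray(A(*q),T[2]+z,cal)-T; print(q,1e3*p[:2]@X,1e3*p[:2]@Y)
E
```

```text
(297, 212) 23.32252138556516 0.947200812025772
(297, 472) -27.18540640628021 1.057978227758847
(297, 110) 29.538183597983 0.9563391702716424
(147, 349) -19.51602786466354 -27.7539777594125
(446, 348) -19.182915142680123 29.670777939815824
```

>>> {"fn": "play_rows", "kwargs": {
  "series": "0 5.3 0.87 0 0 0 0; 0 5.3 0.87 0 0 0 0; 0 5.3 0.87 0 0 0 0; 0 5.3 0.87 0 0 0 0; 0 5.3 0.87 0 0 0 0; 0 5.3 0.87 0 0 0 0; 0 5.3 0.87 0 0 0 0; 0 0 0 0 0 0 -7.4; 0 0 0 0 0 0 0; 0 0 0 0 0 0 0; 0 0 0 0 0 0 0"
}}

```text
clock: 7.48
tcp_pos: [0.5045, 0.179, 0.2188]
orientation: [-0.0, 0.457, 0.889, -0.0]
wrist_force: [-0.3, -0.3, -1.0]
finger_gap: 0.0128
```

```bash
python3 - <<'E'
from h import *
import pickle
s=get_state();print(s['clock'],s['tcp_pos'],s['orientation'],s['wrist_force'],s['ft_torque'])
cal=cams.get_calibration("wrist");pickle.dump(cal,open("w5.pkl","wb"))
im=cams.read_camera("wrist")
cv2.imwrite("pics/w5.png",im[:,:,::-1])
print(fpj([.505,.179,.085],cal))
E
```

```text
7.475 [0.50449789 0.17895857 0.21883003] [-3.30393291e-04  4.57250648e-01  8.89337786e-01 -1.96585425e-04] [-0.29056917 -0.27997111 -0.98515799] [-0.03033572  0.02013148  0.03401785]
[317.90370896 229.3322822 ]
```

View pics/w5.png

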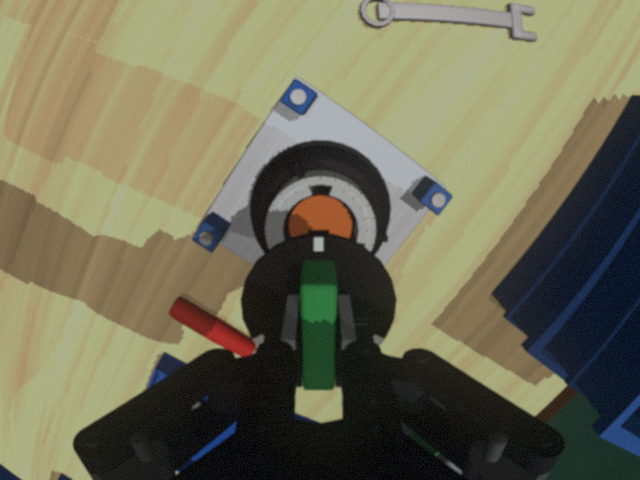

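```bash
python3 - <<'E'
import cv2
im=cv2.imread("pics/w5.png")
cv2.imwrite("pics/w5c.png",cv2.resize(im[130:270,240:400],None,fx=5,fy=4.2,interpolation=cv2.INTER_CUBIC))
E
```

```text
(no output)
```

View pics/w5c.png

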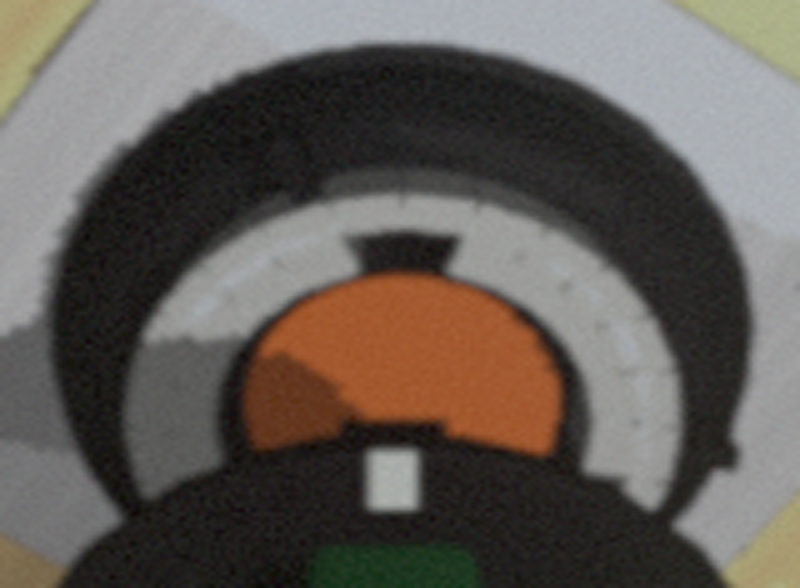

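```bash
python3 - <<'E'
from h import *
import pickle; cal=pickle.load(open("w5.pkl","rb"))
from scipy.optimize import least_squares
A=lambda x,y:(240+(x+.5)/5-.5,130+(y+.5)/4.2-.5)
pts=[A(*q) for q in [(125,400),(145,340),(200,265),(250,230),(400,192),(500,208),(600,270),(660,340),(682,410)]]
for z in (.082,.085,.088):
    P=np.array([fray(q,z,cal)[:2] for q in pts])
    r=least_squares(lambda v:np.hypot(*(P-v[:2]).T)-v[2],[.505,.179,.04])
    c=r.x[:2]; s=fray(A(404,245),z,cal)[:2]
    print(z,r.x,np.abs(r.fun).max(),s-c,np.linalg.norm(s-c),np.degrees(np.arctan2(*(s-c)[::-1])))
T=get_state()['tcp_pos']; a=np.radians(125.7);X=np.array([np.cos(a),np.sin(a)]);Y=np.array([np.sin(a),-np.cos(a)])
for q,z in [((393,480),-.0226)]:
    p=fray(A(*q),T[2]+z,cal)-T; print(1e3*p[:2]@X,1e3*p[:2]@Y)
E
```

```text
0.082 [0.50759794 0.1779493  0.04118024] 0.0009872313910020067 [-0.01872215  0.02659386] 0.032523104867812846 125.14563861678721
0.085 [0.50701131 0.17874329 0.04070708] 0.0009758882037928795 [-0.01850703  0.0262883 ] 0.03214941820887588 125.14563761571628
0.088 [0.50642469 0.17953727 0.04023393] 0.0009645451468556707 [-0.01829192  0.02598275] 0.031775736850378475 125.14563868181175
29.37316205441352 0.6542013399017139
```

>>> {"fn": "play_rows", "kwargs": {
  "series": "0 0.11 0.08 2 0 0 0; 0 0 0 3 0 0 0; 0 0 0 1.9 0 0 0; 0 0 0 0.6 0 0 0; 0 0 0 0.4 0 0 0; 0 0 0 0 0 0 0; 0 0 0 0 0 0 0; 0 0 0 0 0 0 0"
}}

```text
clock: 8.52
tcp_pos: [0.5048, 0.1812, 0.1409]
orientation: [0.0, 0.456, 0.89, 0.0]
wrist_force: [0.6, -1.1, -0.5]
finger_gap: 0.0132
```

```bash
python3 - <<'E'
from h import *
s=get_state();print(s['clock'],s['tcp_pos'],s['orientation'],s['wrist_force'],s['ft_torque'])
im=cams.read_camera("top");sc=cams.read_camera("scene")
cv2.imwrite("pics/t6.png",np.hstack([cv2.resize(im[200:320,190:300,::-1],(400,436),interpolation=cv2.INTER_CUBIC),cv2.resize(sc[220:350,340:470,::-1],(400,436),interpolation=cv2.INTER_CUBIC)]))
E
```

```text
8.525 [0.50475987 0.18115684 0.14086701] [4.12391707e-04 4.56152992e-01 8.89901198e-01 3.69561989e-04] [ 0.56805847 -1.09256537 -0.51793306] [ 0.00438509  0.00234672 -0.03961167]
```

View pics/t6.png

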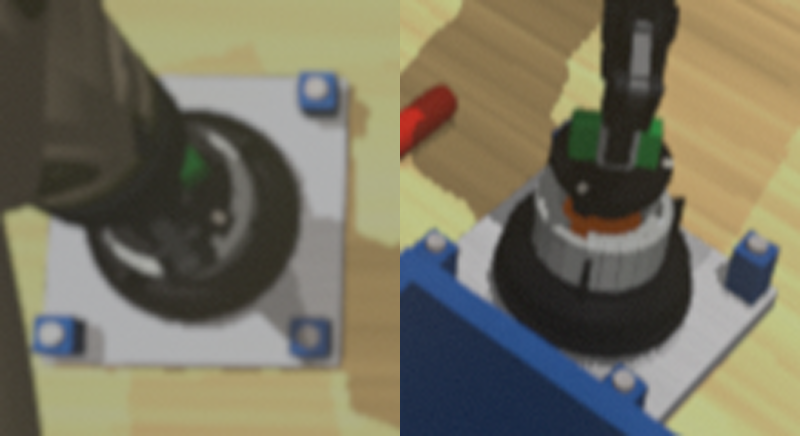

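>>> {"fn": "play_rows", "kwargs": {
  "series": "0 0 0 0.3 0 0 0; 0 0 0 0.3 0 0 0; 0 0 0 0.2 0 0 0; 0 0 0 0.2 0 0 0; 0 0 0 0 0 0 0; 0 0 0 0 0 0 0"
}}

```text
clock: 9.38
tcp_pos: [0.5044, 0.1811, 0.1303]
orientation: [0.0, 0.456, 0.89, 0.0]
wrist_force: [-0.3, -0.8, 0.6]
finger_gap: 0.0131
```

>>> {"fn": "play_rows", "kwargs": {
  "series": "0 0 0 0.1 0 0 0; 0 0 0 0.1 0 0 0; 0 0 0 0.1 0 0 0; 0 0 0 0.1 0 0 0; 0 0 0 0 0 0 0; 0 0 0 0 0 0 0"
}}

```text
clock: 10.12
tcp_pos: [0.5044, 0.1811, 0.1263]
orientation: [0.0, 0.456, 0.89, 0.0]
wrist_force: [-0.3, -0.4, 0.1]
finger_gap: 0.0126
```

>>> {"fn": "play_rows", "kwargs": {
  "series": "0 0 0 0.1 0 0 0; 0 0 0 0.1 0 0 0; 0 0 0 0 0 0 0; 0 0 0 0 0 0 0"
}}

```text
clock: 10.62
tcp_pos: [0.5044, 0.1811, 0.1243]
orientation: [-0.0, 0.456, 0.89, 0.0]
wrist_force: [-0.2, -0.7, -0.3]
finger_gap: 0.0126
```

>>> {"fn": "play_rows", "kwargs": {
  "series": "0 0 0 0.1 0 0 0; 0 0 0 0.1 0 0 0; 0 0 0 0 0 0 0; 0 0 0 0 0 0 0"
}}

```text
clock: 11.12
tcp_pos: [0.5045, 0.1811, 0.1225]
orientation: [0.0, 0.456, 0.89, 0.0]
wrist_force: [-0.2, 0.3, 0.7]
finger_gap: 0.0128
```

>>> {"fn": "play_rows", "kwargs": {
  "series": "0 0 0 0.1 0 0 0; 0 0 0 0.1 0 0 0; 0 0 0 0 0 0 0; 0 0 0 0 0 0 0"
}}

```text
clock: 11.62
tcp_pos: [0.5045, 0.1811, 0.1205]
orientation: [0.0, 0.456, 0.89, 0.0]
wrist_force: [-1.6, -0.4, 3.5]
finger_gap: 0.0129
```

>>> {"fn": "play_rows", "kwargs": {
  "series": "0 0 0 0.1 0 0 0; 0 0 0 0.1 0 0 0; 0 0 0 0 0 0 0; 0 0 0 0 0 0 0"
}}

```text
clock: 12.12
tcp_pos: [0.5045, 0.1811, 0.1186]
orientation: [0.0, 0.456, 0.89, 0.0]
wrist_force: [-1.0, -0.1, 6.6]
finger_gap: 0.0131
```

>>> {"fn": "play_rows", "kwargs": {
  "series": "0 0 0 0.1 0 0 0; 0 0 0 0.1 0 0 0; 0 0 0 0 0 0 0; 0 0 0 0 0 0 0"
}}

```text
clock: 12.62
tcp_pos: [0.5046, 0.1811, 0.1169]
orientation: [0.0, 0.456, 0.89, 0.0]
wrist_force: [-1.2, 0.1, 8.8]
finger_gap: 0.0129
```

```bash
python3 - <<'E'
from h import *
s=get_state();print(s['clock'],s['tcp_pos'],s['wrist_force'],s['ft_torque'])
E
```

```text
12.625 [0.50455487 0.18109678 0.11686728] [-1.20646488  0.07985683  8.76461147] [-0.06412909  0.35473914  0.04657359]
```

>>> {"fn": "play_rows", "kwargs": {
  "series": "0 0 0 0.1 0 0 0; 0 0 0 0.05 0 0 0; 0 0 0 0 0 0 0; 0 0 0 0 0 0 0"
}}

```text
clock: 13.12
tcp_pos: [0.5045, 0.1811, 0.1156]
orientation: [0.0, 0.456, 0.89, 0.0]
wrist_force: [-2.4, -0.7, 9.1]
finger_gap: 0.013
```

```bash
python3 - <<'E'
from h import *
s=get_state();print(s['clock'],s['tcp_pos'],s['wrist_force'],s['ft_torque'])
im=cams.read_camera("wrist")
cv2.imwrite("pics/w7.png",cv2.resize(im[180:440,190:450,::-1],None,fx=2.3,fy=2.3,interpolation=cv2.INTER_CUBIC))
E
```

```text
13.125 [0.5045463  0.18109063 0.11558405] [-2.35458313 -0.68945386  9.06580626] [-0.1591095   0.49518171 -0.01371546]
```

View pics/w7.png

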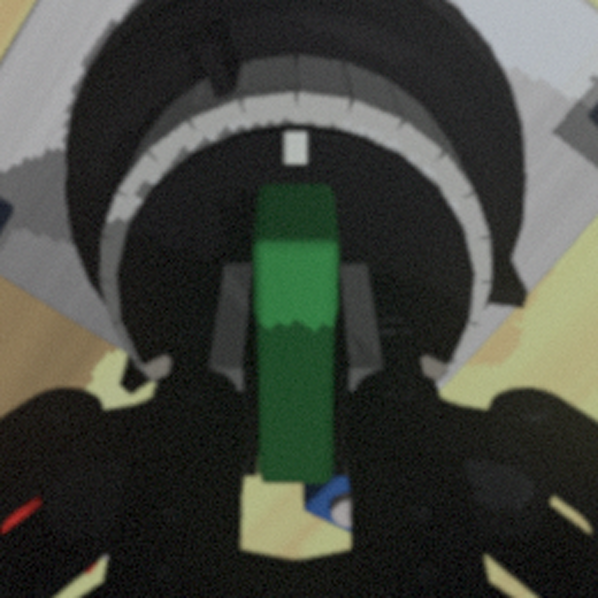

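>>> {"fn": "play_rows", "kwargs": {
  "series": "0 0.03 -0.04 0.1 0 0 0; 0 0 0 0 0 0 0; 0 0 0 0 0 0 0; 0 0 0.02 0 0 0 5; 0 0 0.02 0 0 0 5; 0 0 0 0 0 0 0; 0 0 0 0 0 0 0"
}}

```text
clock: 14.05
tcp_pos: [0.5054, 0.1815, 0.1151]
orientation: [0.001, 0.532, 0.847, 0.001]
wrist_force: [-0.6, -1.1, 10.2]
finger_gap: 0.0127
```

```bash
cat > st.py <<'E'
from h import *
s=get_state();q=s['orientation'];print(s['clock'],s['tcp_pos'],'F',s['wrist_force'],'M',s['ft_torque'],'yaw',2*np.degrees(np.arctan2(q[2],q[1])),'gap',s['finger_gap'],'j6',s['joint_pos'][5])
E
python3 st.py
```

```text
14.05 [0.50544629 0.18151857 0.11510768] F [-0.61408966 -1.10256538 10.20798738] M [-0.02624374  0.20654556 -0.04116101] yaw 115.71256339102142 gap 0.012682305645073987 j6 1.3172657936957133
```

>>> {"fn": "play_rows", "kwargs": {
  "series": "0 0 0.02 0 0 0 6; 0 0 0.02 0 0 0 6; 0 0 0.02 0 0 0 6; 0 0 0.02 0 0 0 6; 0 0 0 0 0 0 0; 0 0 0 0 0 0 0"
}}

```text
clock: 14.8
tcp_pos: [0.5065, 0.1818, 0.1152]
orientation: [0.001, 0.696, 0.718, 0.002]
wrist_force: [-0.9, 0.1, 10.0]
finger_gap: 0.0128
```

```bash
python3 st.py;python3 - <<'E'
from h import *
im=cams.read_camera("wrist")
cv2.imwrite("pics/w8.png",cv2.resize(im[180:440,190:450,::-1],None,fx=2.3,fy=2.3,interpolation=cv2.INTER_CUBIC))
E
```

```text
14.8 [0.50646373 0.18180852 0.11518037] F [-0.8862484   0.1364339  10.03024748] M [-0.04399127  0.08055029 -0.1124246 ] yaw 91.7125253944052 gap 0.01278772147604342 j6 1.7362974481175408
```

View pics/w8.png

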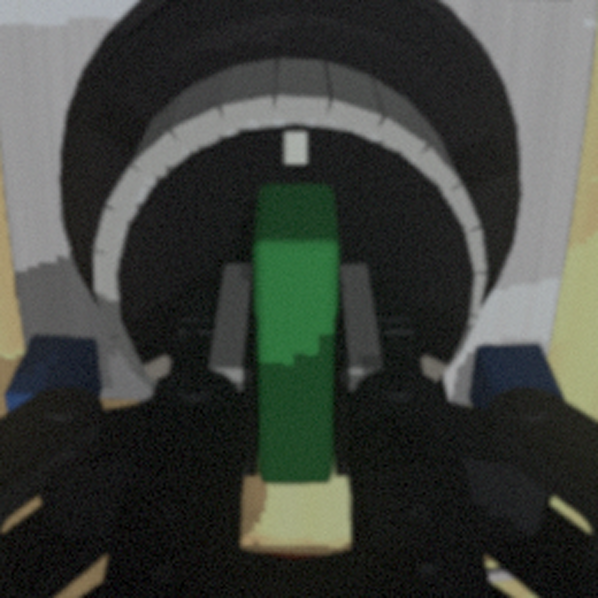

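>>> {"fn": "play_rows", "kwargs": {
  "series": "0 0 0.02 0 0 0 6.4; 0 0 0.02 0 0 0 6.4; 0 0 0.02 0 0 0 6.4; 0 0 0.02 0 0 0 6.4; 0 0 0.02 0 0 0 6.4; 0 0 0.02 0 0 0 6.4; 0 0 0 0 0 0 0; 0 0 0 0 0 0 0"
}}

```text
clock: 15.85
tcp_pos: [0.5076, 0.1815, 0.1152]
orientation: [0.0, 0.894, 0.449, 0.002]
wrist_force: [0.6, -0.1, 9.8]
finger_gap: 0.0129
```

```bash
python3 st.py
```

```text
15.85 [0.50762751 0.18150719 0.11520224] F [ 0.60831694 -0.1275848   9.76743464] M [-0.02871074  0.06166715 -0.10571637] yaw 53.312952215613635 gap 0.012869518379637162 j6 2.4055506339518304
```

>>> {"fn": "play_rows", "kwargs": {
  "series": "0 0 0 0 0 0 1; 0 0 0 -0.1 0 0 0; 0 0 0 -0.1 0 0 0; 0 0 0 -0.1 0 0 0; 0 0 0 0 0 0 0; 0 0 0 0 0 0 0"
}}

```text
clock: 16.6
tcp_pos: [0.5076, 0.1815, 0.1178]
orientation: [0.0, 0.898, 0.441, 0.002]
wrist_force: [0.9, -0.5, 6.4]
finger_gap: 0.0129
```

```bash
python3 st.py
```

```text
16.6 [0.50763294 0.18147613 0.1177917 ] F [ 0.88406955 -0.45764051  6.43983624] M [-0.01126209 -0.16134625 -0.01644156] yaw 52.324225342515106 gap 0.012893031741718542 j6 2.4227759117177885
```

>>> {"fn": "play_rows", "kwargs": {
  "series": "0 0 0 -0.1 0 0 0; 0 0 0 -0.05 0 0 0; 0 0 0 0 0 0 0; 0 0 0 0 0 0 0"
}}

```text
clock: 17.1
tcp_pos: [0.5076, 0.1815, 0.119]
orientation: [0.0, 0.898, 0.441, 0.002]
wrist_force: [2.2, 0.6, 5.0]
finger_gap: 0.0127
```

```bash
python3 st.py
```

```text
17.1 [0.5075991  0.18145332 0.1190474 ] F [2.2169238  0.62472031 5.01528337] M [ 0.01947446 -0.31872568  0.04617694] yaw 52.32204939969185 gap 0.012686650892824492 j6 2.422778813987031
```

>>> {"fn": "play_rows", "kwargs": {
  "series": "0 0 0 -0.05 0 0 0; 0 0 0 -0.05 0 0 0; 0 0 0 0 0 0 0; 0 0 0 0 0 0 0"
}}

```text
clock: 17.6
tcp_pos: [0.5064, 0.1813, 0.1194]
orientation: [0.0, 0.898, 0.441, 0.0]
wrist_force: [2.2, 1.0, 4.8]
finger_gap: 0.0132
```

```bash
python3 st.py
```

```text
17.6 [0.50644959 0.18129224 0.11943697] F [2.17394171 1.01217085 4.81158021] M [ 0.01381638 -0.59695773  0.01540557] yaw 52.32109687064533 gap 0.013191114698933335 j6 2.4228658325240557
```

>>> {"fn": "play_rows", "kwargs": {
  "series": "0 0 0 -0.05 0 0 0; 0 0 0 -0.05 0 0 0; 0 0 0 0 0 0 0; 0 0 0 0 0 0 0; 0 0 0 0 0 0 0"
}}

```text
clock: 18.23
tcp_pos: [0.506, 0.1812, 0.1202]
orientation: [-0.0, 0.898, 0.441, -0.0]
wrist_force: [1.6, 0.4, 2.6]
finger_gap: 0.0128
```

```bash
python3 st.py;python3 - <<'E'
from h import *
im=cams.read_camera("wrist");sc=cams.read_camera("scene")
cv2.imwrite("pics/w9.png",np.hstack([cv2.resize(im[180:440,190:450,::-1],(400,400),interpolation=cv2.INTER_CUBIC),cv2.resize(sc[220:350,340:470,::-1],(400,400),interpolation=cv2.INTER_CUBIC)]))
E
```

```text
18.225 [0.50598528 0.18120632 0.12019873] F [1.59711405 0.41156457 2.6200906 ] M [ 0.05007545 -0.46383699  0.04713414] yaw 52.32243553373417 gap 0.012805684897971455 j6 2.4228494019492257
```

View pics/w9.png

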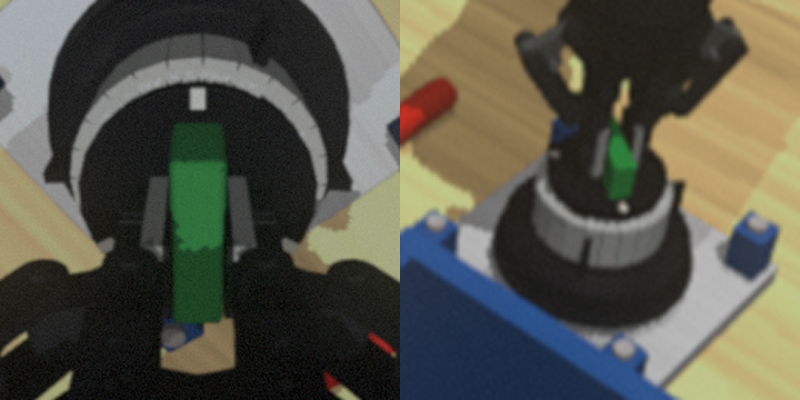

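>>> {"fn": "play_rows", "kwargs": {
  "series": "0 0 0 -0.05 0 0 0; 0 0 0 -0.05 0 0 0; 0 0 0 -0.05 0 0 0; 0 0 0 0 0 0 0; 0 0 0 0 0 0 0; 0 0 0 0 0 0 0"
}}

```text
clock: 19.08
tcp_pos: [0.5058, 0.1812, 0.1203]
orientation: [-0.0, 0.898, 0.441, -0.001]
wrist_force: [6.4, 0.7, -9.7]
finger_gap: 0.0129
```

```bash
python3 st.py
```

```text
19.075 [0.50584379 0.18115677 0.12034264] F [ 6.36276356  0.71240279 -9.73293541] M [ 0.24125762 -1.361033    0.06873444] yaw 52.31857186101562 gap 0.012866896346400005 j6 2.42283228000104
```

>>> {"fn": "play_rows", "kwargs": {
  "series": "0 0 0 0.1 0 0 0; 0 0 0 0.08 0 0 0; 0 0 0 0 0 0 0; 0 0 0 0 0 0 0"
}}

```text
clock: 19.58
tcp_pos: [0.506, 0.1812, 0.1203]
orientation: [-0.0, 0.898, 0.441, 0.0]
wrist_force: [0.4, 0.6, 1.2]
finger_gap: 0.013
```

```bash
python3 st.py
```

```text
19.575 [0.50597797 0.18121405 0.12025509] F [0.44922973 0.63718948 1.20071009] M [-0.00080607 -0.37057411 -0.00407713] yaw 52.32527993461346 gap 0.013048882993788993 j6 2.422826847063148
```

>>> {"fn": "play_rows", "kwargs": {
  "series": "20 0 0 0 0 0 0; 30 0 0 0 0 0 0; 45 0 0 0 0 0 0; 50 0 0 0 0 0 0; 50 0 0 0 0 0 0; 50 0 0 -0.5 0 0 0; 50 0 0 -2 0 0 0; 50 0 0 -4 0 0 0; 50 0 0 -5 0 0 0; 50 0 0 0 0 0 0; 50 0 0 0 0 0 0"
}}

```text
clock: 20.95
tcp_pos: [0.5061, 0.1812, 0.2351]
orientation: [0.0, 0.898, 0.441, 0.0]
wrist_force: [-1.2, -0.7, -0.4]
finger_gap: 0.0428
```

```bash
python3 st.py;python3 - <<'E'
from h import *
import pickle
cal=cams.get_calibration("wrist");im=cams.read_camera("wrist");sc=cams.read_camera("scene");pickle.dump(cal,open("w10.pkl","wb"))
cv2.imwrite("pics/w10.png",im[:,:,::-1])
cv2.imwrite("pics/s10.png",cv2.resize(sc[190:350,190:470,::-1],None,fx=2.8,fy=2.8,interpolation=cv2.INTER_CUBIC))
E
```

```text
20.95 [0.50608834 0.18120852 0.23505266] F [-1.19538837 -0.6874499  -0.39520893] M [ 0.07711846 -0.02693881 -0.02559049] yaw 52.32370306469504 gap 0.04275076692682831 j6 2.422813349352133
```

View pics/w10.png

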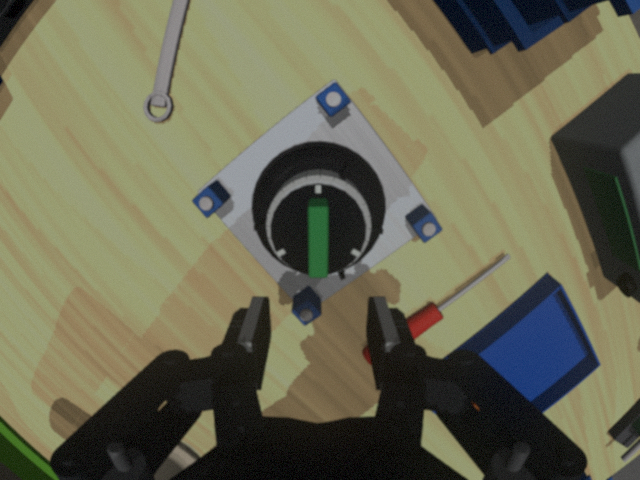

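View pics/s10.png

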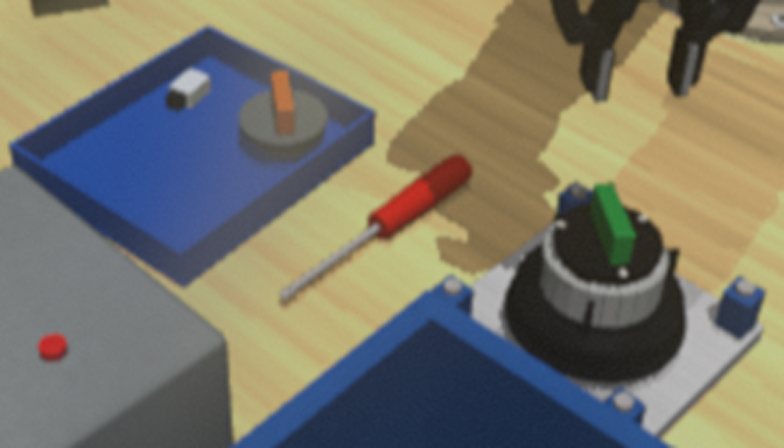

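```bash
python3 -c "
from workcell import workorder
print(workorder.hand_in())"
```

```text
the job is handed in; nothing more can be done
None
```

The black cap is fitted in the lamp housing's collar and locked. The gripper has let go and stands clear above it, and I handed the job in at about 21 s.

- **Lugs into slots:** I took the cap from the tray and turned it to the slot angle I had measured in the images. The lugs dropped in on the first descent, so no search by turning was needed. The force on the wrist stayed near zero past the height where the lugs would have rested on the collar's top, then rose as the spring should.
- **Press and twist:** I pressed to about 8 mm on the spring, about 10 N, and turned the cap 73° clockwise. It turned with almost no resistance.
- **Lock:** On easing off, the cap rose about 5 mm. A gentle test pull of about 10 N upwards then moved it only about 0.1 mm, so the lugs are held in the pockets. Of the readings I took, the highest downward press was about 10 N, well under the 30 N limit.
- **Final check:** The last pictures show the cap sitting level with the bar at the locked angle. The screwdriver, wrench, plug, vent cap and tray look to be where they were. The bracket was not clearly in view in those last pictures, though the arm did not work near it.

Two things were not fully checked. I did not try turning the cap back to test the lock against rotation. The wrist and top cameras also disagreed by about 1 to 2 mm on the cap and collar positions; I averaged them, and the fit took up the difference.

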